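Lock the ink bottle in its clamp and unscrew the cap

TASK

Slide the wooden keeper slab, nose first, fully home into the slot of the bottle clamp so that the ink bottle cannot turn. Then unscrew the bottle's tight cap anticlockwise until it is free, raise it straight up, and finish holding it still and level just above the bottle's mouth, one to two centimetres clear of it, with the bottle still standing in the clamp and the keeper still home. Do not move the spare ink bottle, the notebook or the clip dish.

Things in the scene. Friction and masses are not known exactly. Their poses are not given: they have to be found in the camera images.
- clamp: Bottle clamp: wooden frame without floor, fixed to the desk, outside 84 (x) by 92 (y) mm, 30 high, walls 10 thick, brass screw heads at the corners. Origin on the desk; inside it runs x -28 to +36, y -36 to +36. The keeper's slot runs along y inside the -x wall; the -y wall is open there, x -28 to -5. The bottle stands towards the +x wall, its flat side facing -x, at about x = -7.
- slot_mouth (a point): Entry of the clamp's slot, 17 mm up: at x -17.5, y -46 mm in the clamp's frame, axes as the clamp's. The keeper enters here and slides along the clamp's +y, its centre line at x = -17.5 with about 1 mm to spare on either side.
- slot_end (a point): Closed end of the slot, 17 mm up, on the inner face of the clamp's +y wall: x -17.5, y +36 mm in the clamp's frame. The nose touches here when the keeper is fully home.
- keeper: Keeper: loose flat wooden slab standing on its long edge, 20 (x, thickness) by 136 (y) by 34 (z) mm, about 0.12 kg. Origin at the middle of its underside. Its +y end is rounded (the nose, radius 10), its -y end square. It slides in with its +y along the clamp's +y; when home 54 mm of the square end stick out, so grip it there, across its thickness.
- keeper_nose (a point): Tip of the keeper's rounded nose: 68 mm along +y from its origin, 17 mm up. Fully home it is at slot_end (within 6 mm along the slot is needed).
- bottle: Pale glass ink bottle, loose (about 0.35 kg), standing on the desk inside the clamp: round body of radius 26 mm, 36 high, with one flat side at its own x = -16; neck of radius 12.5 up to the mouth rim at 52 mm. Origin on its axis, at the underside. It wears the cap; without the keeper it turns with it, with it it can turn only 0.1 rad.
- bottle_mouth (a point): Centre of the bottle's mouth rim, 52 mm above the bottle's underside.
- cap: Black ribbed round cap, 46 mm across, 31 high, 0.06 kg. Origin at the centre of its underside, z up; screwed on, this is 41 mm above the bottle's underside (the top at 72 mm) and its x axis lies along the bottle's x. Twist-off thread: it opens anticlockwise seen from above (yaw increasing) and cannot turn clockwise. Raised by 11 mm its underside is level with the mouth rim.
- cap_grip (a point): On the cap's axis, 18 mm above its underside: a good TCP height for a grasp from above. Turning takes about 0.2 N m and the cap rises 1 to 2 mm on a spring seal (15 N upward). It is locked until turned 0.84 rad (48 degrees), then free until 2.3 rad; about 1.2 rad in one grasp is right.
- spare_ink: Bystander: smaller square ink bottle, 46 x 46 x 60 mm, loose on the desk, not in the clamp. Origin under its middle.
- diary: Bystander: small leather notebook with a ribbon, about 150 x 106 mm plus ribbon, 17 high, lying on the desk.
- clips: Bystander: round dish of paper clips, 64 mm across, 14 high.
Mind the look-alikes: they are no part of the job. Several things look just like the keeper: the one meant starts farthest to the robot's left.

How it is judged:
On the way, in this order (a step that is already met when the one before it is completed fails the run):
1. the keeper is fully home in the slot beside the bottle, the cap still tight (y of keeper_nose in the frame of clamp above 0.03 m and x of keeper_nose in the frame of clamp between -0.0225 and -0.0125 m and height (world z) of keeper below 0.005 m and angle between the y axis of keeper and the y axis of clamp, either way round below 0.12 rad and angle between the x axis of cap and the x axis of bottle, either way round below 0.4 rad and z of cap in the frame of bottle below 0.047 m), for 0.2 s.
2. with the keeper home and the bottle held, the cap is turned free while still on the neck (y of keeper_nose in the frame of clamp above 0.03 m and x of keeper_nose in the frame of clamp between -0.0225 and -0.0125 m and height (world z) of each of keeper, bottle below 0.005 m and angle between the y axis of keeper and the y axis of clamp, either way round below 0.12 rad and angle between bottle's own z axis and vertical below 0.1 rad and angle between the x axis of bottle and the x axis of clamp, either way round below 0.25 rad and x of bottle in the frame of clamp between 0 and 0.016 m and angle between the x axis of cap and the x axis of bottle, either way round above 0.75 rad and z of cap in the frame of bottle below 0.049 m), for 0.05 s.
At the end, for the whole second after the job is handed in: Fingers hold the cap still, level within 0.15 rad, underside 2 to 30 mm above the mouth rim, within 12 mm of its axis, not touching the bottle; bottle upright on the desk in the clamp, turned under 0.25 rad; keeper in the slot, nose within 6 mm of the end wall (y of keeper_nose in the frame of clamp above 0.03 m and x of keeper_nose in the frame of clamp between -0.0225 and -0.0125 m and height (world z) of each of keeper, bottle below 0.005 m and angle between the y axis of keeper and the y axis of clamp, either way round below 0.12 rad and angle between bottle's own z axis and vertical below 0.1 rad and angle between the x axis of bottle and the x axis of clamp, either way round below 0.25 rad and x of bottle in the frame of clamp between 0 and 0.016 m and z of cap in the frame of bottle between 0.054 and 0.082 m and horizontal distance between cap and bottle below 0.012 m and angle between cap's own z axis and vertical below 0.15 rad and contact force between the fingers and cap above 2 N and contact force between cap and bottle below 0.1 N and linear speed of each of cap, bottle below 0.02 m/s); the arm keeps its last pose, push and grip.
It fails at once if the spare ink bottle is moved more than 3 cm (distance of spare_ink from where it was at the start of the episode above 0.03 m).
It fails at once if the notebook is moved more than 3 cm (distance of diary from where it was at the start of the episode above 0.03 m).
It fails at once if the clip dish is moved more than 3 cm (distance of clips from where it was at the start of the episode above 0.03 m).
It fails at once if the cap is forced off before it has been unscrewed (z of cap in the frame of bottle above 0.051 m and angle between the x axis of cap and the x axis of bottle, either way round below 0.5 rad and horizontal distance between cap and bottle below 0.012 m).
It fails at once if the bottle is pulled up out of the clamp or tipped over (height (world z) of bottle above 0.015 m or angle between bottle's own z axis and vertical above 0.35 rad).
It also fails if it takes over 54 s, if anything falls off the work surface, if the arm or the gripper's body presses on something with over 40 N, if the wrist force passes 120 N, or if a joint passes its speed limit or range.

ROBOT

A 7-joint arm with a two-finger parallel gripper is mounted at the origin on the work surface; the furniture and walls round the work are solid. World frame = base frame: x ahead of the robot, y to its left, z up, the work surface at z = 0. Lengths are in m, angles in rad, forces in N, time in s.
With the tool pointing down it reaches from about 0.4 to 0.85 m from the base axis. Payload 10.4 kg.
Tool frame: the origin (TCP) lies between the finger pads, 19 mm behind the fingertips; this is the grasp point; z points along the fingers, y is the line along which they close (so a half turn about z gives the same grasp; the last joint's range is limited). The gripper opens to 85 mm and grips with 20 to 120 N. Pads are 22 mm wide; open, the fingers measure 114 mm over their backs; the gripper's body (76 mm by 85 mm) begins 54 mm behind the grasp point. The pads swing forward as they close: fully open they stand 13 mm farther back than shut.
Start: joints at [1.087, 0.332, -0.065, 1.46, 0.022, 1.35, -0.088], TCP at [0.278, -0.56, 0.25] pointing down, gripper open.
Joint ranges: [-2.6, 2.6], [-0.5, 2.12], [-1.47, 1.34], [0.16, 2.42], [-1.27, 4.41], [0.06, 2.06], [-2.6, 2.6]. Speed limits (rad/s): [2.22, 2.22, 2.79, 2.79, 3.14, 3.14, 3.14].

INTERFACE

Orientations are given as a unit quaternion [x, y, z, w].
In Python, from workcell import manip gives the robot as it stands.
- The arm moves only by the shell command python3 -m jog 'ROWS' [FORCE]. ROWS is rows parted by semicolons, their numbers by spaces, 1 to 20 of them, each of 7 numbers: a rotation vector rx, ry, rz in rad, then dx, dy, dz in m, then the opening from 0.0 (shut) to 1.0 (fully open); each row is the pose to reach, as a shift and turn from the pose commanded when the command began, along the tool's axes at that moment; what a row does not reach only later rows make up. A row lasts 1/8 s, in which the tool goes at most 0.0625 m and 0.188 rad, less where a joint would pass 70% of its speed; a pose out of reach is approached as far as the arm can. The fingers move at their own pace and stop on an object; FORCE is the grip in N (left out, the last holds). Time passes only in rows, so rows that do not move let the fingers close. It prints the time, the measured TCP pose, the force, the opening and the grip force at its end.
- manip.get_obs(): the state, without advancing time (a new reading comes with each control period).
- manip.camera(name): name is "scene" or "top" or "wrist"; returns the picture (384x512x3 uint8, blue, green, red); there is no depth.
- manip.calibration(name): a dict with "fx", "fy", "cx", "cy" (pixels), "k1" (the pictures are not rectified: a ray, as slopes to the right and down, at radius r is drawn at 1 + k1 r^2 times it, then the intrinsics apply), "world_from_camera" (4x4, takes a point from camera to world coordinates); the wrist camera has in their place "tool_from_camera" (4x4, takes a point from camera to tool coordinates, whose origin is the TCP and whose axes are the flange's). Camera axes: x right, y up, looking along -z (the intrinsics and any distortion apply to the point x, -y, -z); pixel columns grow to the right and rows downward; lengths in m; the calibration is good to about 2 mm. A picture is of the moment at which its call begins: read the wrist's pose just before it. calibration takes no time and is no camera call.
- manip.hand_in(): hands the job in; it is judged then, once.
Trained networks look in the newest picture that a camera, given by its name, has taken for a name from the list of things; names that differ only in an ending like _2 or _b are one class to them, and where a whole thing is asked for, a point or a joint stands for the part that bears it (a point fixed in the world has none). Each returns a list of dicts, best first, with "confidence" (0 to 1); they miss things now and then, are a little off and sometimes report something else, mostly with a low value. They report only what shows in the picture. A call takes as long as a camera call. They do not tell look-alikes from the thing itself.
- manip.outline_of(camera, thing): "mask" (384x512 bool, what is visible of it) and "bbox" ([left, top, right, bottom] in pixels, round what is visible of it).
The state is a dict: "clock": time; "joint_pos": joint angles; "joint_velocities": joint speeds; "tau": joint torques, N m; "position": TCP position; "ee_rot": TCP orientation; "ft_force": force on the tool from outside, world axes, zero at the start; "torque": the same for the moment, N m; "grip_width": opening from 0.0 (shut) to 1.0 (fully open); "grasp_force": force on a finger pad.
Only numpy, scipy, OpenCV 4.12 (cv2) and the standard library are available. Lean on these libraries where they do the work, as an engineer would, in place of code of your own. Each camera call takes 0.05 s, during which the arm holds its last target. There are 200 camera calls.

## Working session

There is one attempt and no reset: what is moved stays moved. The work goes in short steps, Python scripts to look and compute and a shell command to move; the robot and the scene stay as the last step left them, time stands still between calls to the robot, and variables do not carry over. Pictures are saved under pics/ and viewed, at most 10 in all, crops included, and the job is handed in when it is done.

```bash
mkdir -p pics; cat > h.py <<'E'
import numpy as np,cv2
from workcell import manip
from scipy.spatial.transform import Rotation as R
def pose():
    o=manip.get_obs();T=np.eye(4);T[:3,:3]=R.from_quat(o["ee_rot"]).as_matrix();T[:3,3]=o["position"];return T
def wfc(n):
    c=manip.calibration(n)
    return np.array(c["world_from_camera"]) if "world_from_camera" in c else pose()@np.array(c["tool_from_camera"])
def K(n):
    c=manip.calibration(n);return np.array([[c["fx"],0,c["cx"]],[0,c["fy"],c["cy"]],[0,0,1.]]),np.array([c["k1"],0,0,0.])
def unproj(n,px,z,W=None):
    W=wfc(n) if W is None else W;k,d=K(n)
    u=cv2.undistortPoints(np.array(px,float).reshape(-1,1,2),k,d)[:,0]
    r=np.c_[u[:,0],-u[:,1],-np.ones(len(u))]@W[:3,:3].T
    return W[:3,3]+r*((z-W[2,3])/r[:,2])[:,None]
def proj(n,P,W=None):
    W=wfc(n) if W is None else W;k,d=K(n)
    p=(np.array(P,float).reshape(-1,3)-W[:3,3])@W[:3,:3];p=p*[1,-1,-1]
    return cv2.projectPoints(p,np.zeros(3),np.zeros(3),k,d)[0][:,0]
E
python3 - <<'E'
from h import *
for n in("top","scene"):
    im=manip.camera(n);cv2.imwrite(f"pics/{n}0.png",im)
    W=wfc(n);print(n,W[:3,3].round(3),(-W[:3,2]).round(2))
    for t in("clamp","keeper","bottle","cap","spare_ink","diary","clips"):
        for r in manip.outline_of(n,t)[:6]:
            m=r["mask"];ys,xs=np.nonzero(m);c=[xs.mean(),ys.mean()]
            rect=cv2.minAreaRect(np.c_[xs,ys].astype(np.float32))
            print(t,round(r["confidence"],2),np.round(c,1),len(xs),unproj(n,[c],0.02)[0].round(3),r["bbox"],np.round(rect[1],0),round(rect[2]))
a=cv2.imread("pics/top0.png");b=cv2.imread("pics/scene0.png")
print(manip.get_obs())
E
```

```text
top [ 0.42  -0.031  1.241] [ 0.05  0.   -1.  ]
clamp 0.73 [252.  174.8] 283 [ 0.541 -0.016  0.02 ] [236.1, 163.3, 269.4, 191.4] [26. 26.] 18
keeper 0.9 [367.4 270.8] 363 [ 0.208 -0.413  0.02 ] [352.7, 257.9, 384.8, 283.4] [10. 40.] 51
keeper 0.69 [365.  215.4] 380 [ 0.399 -0.408  0.02 ] [357.7, 196.3, 373.7, 234.5] [40. 10.] 77
keeper 0.52 [341.7 176.9] 195 [ 0.533 -0.33   0.02 ] [322.3, 169.3, 362.2, 182.9] [ 6. 39.] 74
cap 0.56 [251.9 172.7] 151 [ 0.548 -0.016  0.02 ] [247.0, 167.2, 258.7, 182.7] [13. 12.] 90
spare_ink 0.62 [271.8 106.4] 227 [ 0.783 -0.086  0.02 ] [265.7, 100.8, 280.0, 115.7] [16. 15.] 53
spare_ink 0.25 [249.2 174. ] 186 [ 0.544 -0.006  0.02 ] [238.2, 162.3, 267.8, 187.8] [26. 24.] 18
diary 0.59 [144.4 214.2] 1295 [0.404 0.358 0.02 ] [129.2, 191.8, 162.5, 235.1] [43. 31.] 90
clips 0.76 [200.9 203.8] 281 [0.44  0.162 0.02 ] [191.5, 194.7, 212.3, 216.3] [18. 18.] 90
scene [0.021 0.905 1.204] [ 0.31 -0.6  -0.74]
clamp 0.74 [247.7 194.3] 380 [ 0.527 -0.006  0.02 ] [228.4, 181.7, 267.0, 204.3] [28. 28.] 45
clamp 0.33 [195.7 153.9] 209 [ 0.786 -0.094  0.02 ] [191.9, 143.
[... 707 characters left out ...]
int_pos': array([ 1.08738566,  0.3321657 , -0.06470142,  1.46009274,  0.02159034,
        1.34989894, -0.08848884]), 'joint_velocities': array([-0.00116894, -0.00198035,  0.00132297, -0.00040629, -0.0015991 ,
       -0.00030016,  0.00050464]), 'tau': array([-1.57522089e-05, -6.25183511e+01,  4.93626797e-02, -3.91818237e+01,
        1.66368607e-02,  1.88815357e-03,  4.57291787e-05]), 'position': array([ 0.27795125, -0.5598183 ,  0.25006242]), 'ee_rot': array([9.73572367e-01, 2.28378724e-01, 2.95218140e-05, 5.88758193e-05]), 'ft_force': array([ 0.44466488, -0.76798135, -0.16218091]), 'torque': array([ 0.02144399, -0.00316777,  0.01618572]), 'grasp_force': 0.0, 'grip_width': 1.0001507347132952}
```

View pics/top0.png

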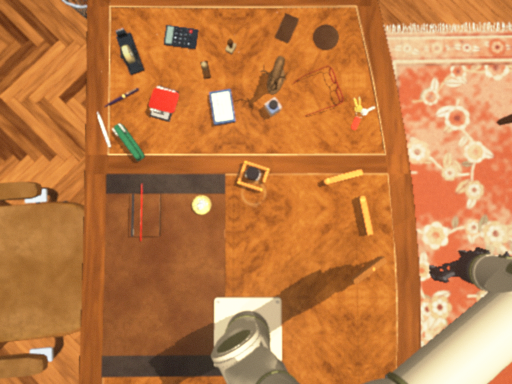

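View pics/scene0.png

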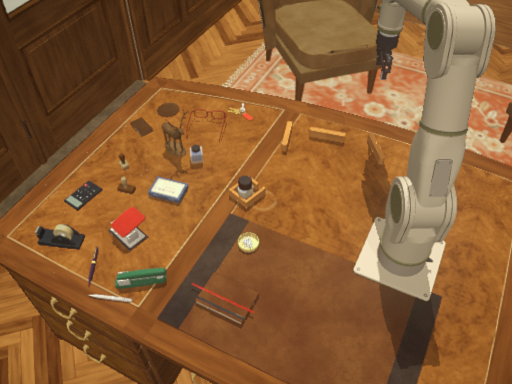

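Slab candidates in the top picture: (342,177) at y=-0.33, (365,215) at y=-0.41, and a shaded one at (367,271), y=-0.41. The leftmost (largest y) is (342,177), at world (0.533,-0.33). The clamp is at (252,175), the spare ink at (272,106), the clips at (201,204) and the diary at (144,214). Next I'll move so the wrist camera sees the slab and clamp.

```bash
cat >> h.py <<'E'
def go(p,yaw=None):
    "tool-frame step to world p and tool-x yaw"
    T=pose();d=T[:3,:3].T@(np.array(p)-T[:3,3]);y0=np.arctan2(T[1,0],T[0,0])
    rz=0 if yaw is None else -((yaw-y0+np.pi/2)%np.pi-np.pi/2)
    print("yaw",y0.round(3),"step rz",np.round(rz,3),"d",d.round(4),"rows",np.ceil(np.linalg.norm(d)/.0625),np.ceil(abs(rz)/.188))
E
python3 - <<'E'
from h import *
print(np.array(manip.calibration("wrist")["tool_from_camera"]).round(3),K("wrist")[0][0,0])
go([0.45,-0.33,0.35],0.)
b=cv2.imread("pics/top0.png")
cv2.imwrite("pics/crop1.png",cv2.resize(b[150:290,225:395],None,fx=4.4,fy=4.2,interpolation=cv2.INTER_CUBIC))
E
```

```text
[[-0.     0.95   0.313  0.08 ]
 [ 1.     0.     0.    -0.   ]
 [ 0.     0.313 -0.95  -0.123]
 [ 0.     0.     0.     1.   ]] 286.6301013965025
yaw 0.461 step rz 0.461 d [ 0.2563 -0.1293 -0.0999] rows 5.0 3.0
```

View pics/crop1.png

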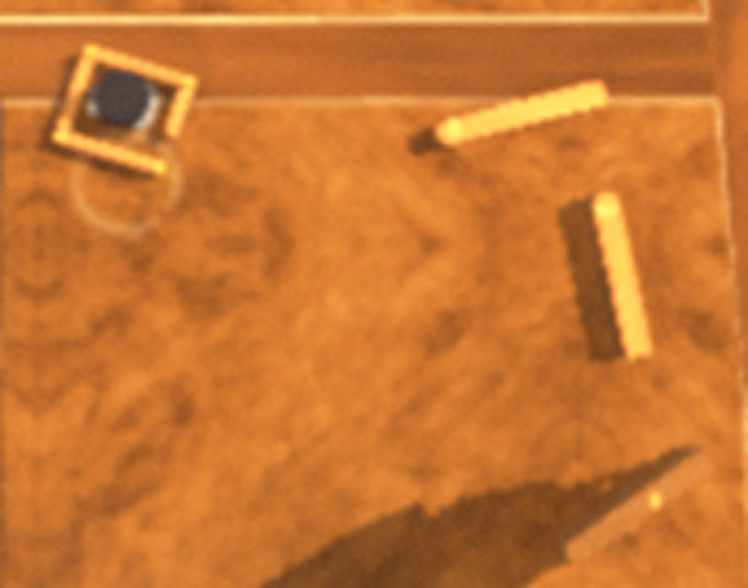

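The crop shows the clamp with its gap at lower right (170,150), so clamp +y points to image left and slightly up. The chosen slab has its rounded nose at (450,130) and square end at (600,95). I'm going above the middle to measure both with the wrist camera.

```bash
python3 - <<'E'
from h import *
go([0.53,-0.18,0.30],1.55)
E
```

```text
yaw 0.461 step rz -1.089 d [ 0.3947 -0.2281 -0.05  ] rows 8.0 6.0
```

```bash
python3 -m jog '0 0 -1.09 0.395 -0.228 -0.05 1;0 0 -1.09 0.395 -0.228 -0.05 1;0 0 -1.09 0.395 -0.228 -0.05 1;0 0 -1.09 0.395 -0.228 -0.05 1;0 0 -1.09 0.395 -0.228 -0.05 1;0 0 -1.09 0.395 -0.228 -0.05 1;0 0 -1.09 0.395 -0.228 -0.05 1;0 0 -1.09 0.395 -0.228 -0.05 1;0 0 -1.09 0.395 -0.228 -0.05 1;0 0 -1.09 0.395 -0.228 -0.05 1;0 0 -1.09 0.395 -0.228 -0.05 1' 60
python3 - <<'E'
from h import *
print(manip.get_obs()["joint_pos"].round(2))
W=wfc("wrist");im=manip.camera("wrist");cv2.imwrite("pics/w1.png",im);np.save("W1.npy",W)
for t,z in(("keeper",.034),("clamp",.03),("cap",.072),("bottle",.036)):
    for i,r in enumerate(manip.outline_of("wrist",t)[:3]):
        m=r["mask"].astype(np.uint8);ys,xs=np.nonzero(m)
        q=unproj("wrist",np.c_[xs,ys],z,W)[:,:2]*1000
        rc=cv2.minAreaRect(q.astype(np.float32))
        print(t,round(r["confidence"],2),[xs.mean().round(),ys.mean().round()],r["bbox"],np.round(rc[0],1),np.round(rc[1],1),round(rc[2],1),cv2.boxPoints(rc).round().tolist())
E
```

```text
clock: 2.17
position: [0.5296, -0.1815, 0.2999]
ee_rot: [0.715, 0.699, -0.0, 0.0]
ft_force: [0.1, -0.2, 0.7]
grip_width: 1.003
grasp_force: 0.0
[ 0.66  0.2  -0.47  1.54  0.09  1.42  0.16]
keeper 0.9 [np.float64(57.0), np.float64(287.0)] [30.1, 260.2, 94.0, 312.0] [ 214.3 -390.1] [53.8 99.1] 35.9 [[163.0, -366.0], [222.0, -446.0], [265.0, -414.0], [207.0, -334.0]]
keeper 0.86 [np.float64(255.0), np.float64(248.0)] [238.6, 207.5, 274.0, 288.8] [ 533.7 -324. ] [ 24.4 145.6] 15.7 [[502.0, -257.0], [542.0, -397.0], [565.0, -391.0], [526.0, -251.0]]
keeper 0.81 [np.float64(190.0), np.float64(288.0)] [161.2, 273.8, 218.9, 304.7] [ 422.6 -391.7] [105.   39.9] 11.1 [[367.0, -382.0], [375.0, -421.0], [478.0, -401.0], [470.0, -362.0]]
clamp 0.95 [np.float64(255.0), np.float64(37.0)] [215.1, 0.0, 299.1, 76.0] [536.5 -22.6] [89.2 83.7] 71.6 [[483.0, -52.0], [562.0, -78.0], [590.0, 7.0], [511.0, 33.0]]
bottle 0.88 [np.float64(258.0), np.float64(45.0)] [243.2, 33.8, 275.4, 51.1] [543.1 -39.5] [16.4 39.9] 88.7 [[523.0, -47.0], [563.0, -48.0], [563.0, -32.0], [523.0, -31.0]]
bottle 0.65 [np.float64(255.0), np.float64(38.0)] [212.7, 0.0, 299.0, 74.7] [536.3 -24.3] [89.  83.5] 71.6 [[483.0, -53.0], [562.0, -80.0], [590.0, 5.0], [511.0, 31.0]]
```

View pics/w1.png

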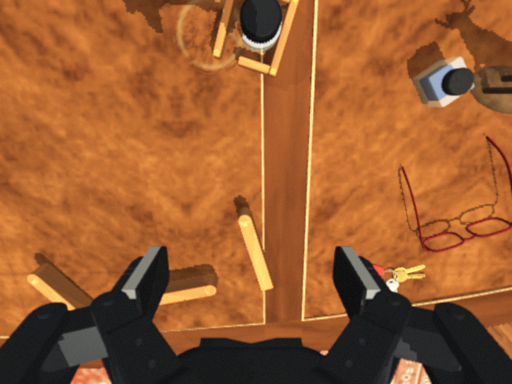

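The chosen slab runs from its nose at (245,215) to its square end at (265,288). The clamp is cut off at the top (255,37), its gap at about (230,60). I'll move over the clamp to measure it fully.

```bash
python3 - <<'E'
from h import *
go([0.53,-0.03,0.25],1.28)
E
```

```text
yaw 1.55 step rz 0.27 d [ 0.1503 -0.0033  0.05  ] rows 3.0 2.0
```

```bash
python3 -m jog '0 0 0.27 0.15 -0.003 0.05 1;0 0 0.27 0.15 -0.003 0.05 1;0 0 0.27 0.15 -0.003 0.05 1;0 0 0.27 0.15 -0.003 0.05 1;0 0 0.27 0.15 -0.003 0.05 1'
python3 - <<'E'
from h import *
W=wfc("wrist");im=manip.camera("wrist");cv2.imwrite("pics/w2.png",im);np.save("W2.npy",W)
for t,z in(("clamp",.03),("cap",.072),("bottle",.036)):
    for i,r in enumerate(manip.outline_of("wrist",t)[:2]):
        m=r["mask"].astype(np.uint8);ys,xs=np.nonzero(m);np.save(f"m_{t}{i}.npy",r["mask"])
        q=unproj("wrist",np.c_[xs,ys],z,W)[:,:2]*1000
        rc=cv2.minAreaRect(q.astype(np.float32))
        print(t,round(r["confidence"],2),[xs.mean().round(),ys.mean().round()],r["bbox"],np.round(rc[0],1),np.round(rc[1],1),round(rc[2],1))
cv2.imwrite("pics/w2c.png",cv2.resize(im[60:320,110:400],None,fx=2.2,fy=2.2,interpolation=cv2.INTER_CUBIC))
E
```

```text
clock: 3.05
position: [0.5305, -0.0308, 0.2502]
ee_rot: [0.802, 0.597, -0.0, 0.0]
ft_force: [-0.4, -0.4, 0.2]
grip_width: 1.002
grasp_force: 0.0
clamp 0.69 [np.float64(256.0), np.float64(152.0)] [218.6, 115.0, 289.5, 190.8] [537.8 -18.8] [94.  84.7] 71.5
cap 0.92 [np.float64(259.0), np.float64(157.0)] [238.5, 138.5, 280.5, 179.4] [543.6 -14.7] [45.3 43.8] 73.3
cap 0.37 [np.float64(299.0), np.float64(328.0)] [280.8, 304.1, 325.3, 352.2] [ 530.8 -254.3] [26.5 99.9] 16.9
bottle 0.72 [np.float64(260.0), np.float64(134.0)] [246.6, 126.8, 278.0, 142.0] [553.5   2.6] [13.2 36.4] 63.9
```

View pics/w2c.png

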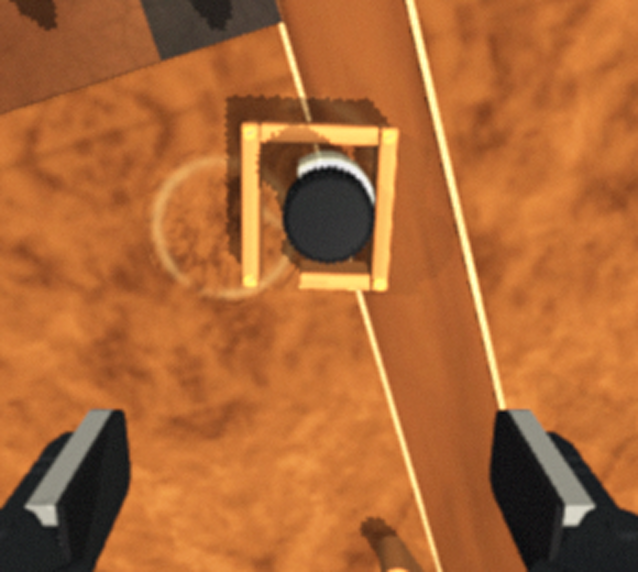

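The wrist crop shows the clamp squarely: outer corners at (241,124), (398,128), (387,291) and (243,287), the slot gap at bottom left (245–300,285), and the cap centred near (330,213). Now I'll fit models to the clamp, cap and slab.

```bash
cat > fit.py <<'E'
from h import *
from scipy.optimize import minimize
def box(x0,x1,y0,y1,z0,z1): return np.array([[x,y,z] for x in(x0,x1) for y in(y0,y1) for z in(z0,z1)],float)
a=np.arange(0,2*np.pi,.1)
def cyl(r,z0,z1): return np.vstack([np.c_[r*np.cos(a),r*np.sin(a),0*a+z] for z in(z0,z1)])
an=np.arange(0,np.pi+.01,.2)
M={"clamp":[box(-.038,.046,-.046,.046,0,.03)],
 "cap":[cyl(.023,.041,.072)],
 "keeper":[np.vstack([np.c_[np.r_[-.01,.01,.01*np.cos(an)],np.r_[-.068,-.068,.058+.01*np.sin(an)],0*np.r_[0,0,an]+z] for z in(0,.034)])]}
S=4
def draw(p,parts,W):
    c,s=np.cos(p[2]),np.sin(p[2]);im=np.zeros((384*S,512*S),np.uint8)
    for P in parts:
        Q=np.c_[P[:,0]*c-P[:,1]*s+p[0],P[:,0]*s+P[:,1]*c+p[1],P[:,2]]
        h=cv2.convexHull((proj("wrist",Q,W)*S+S/2).astype(np.float32))
        cv2.fillConvexPoly(im,(h*16).round().astype(np.int32),255,shift=4)
    return cv2.resize(im,(512,384),interpolation=cv2.INTER_AREA)/255.
def fit(mask,parts,p0,W,ign=None):
    m=cv2.GaussianBlur(mask.astype(float),(0,0),1);w=np.ones_like(m) if ign is None else 1-ign
    f=lambda q:(w*(cv2.GaussianBlur(draw([q[0]/1e3,q[1]/1e3,q[2]/50],parts,W),(0,0),1)-m)**2).sum()
    p=np.array(p0)*[1e3,1e3,50]
    r=minimize(f,p,method="Nelder-Mead",options=dict(initial_simplex=p+np.array([[0,0,0],[6,0,0],[0,6,0],[0,0,5]]),xatol=.02,fatol=.01))
    return r.x/[1e3,1e3,50],r.fun
E
python3 - <<'E'
from fit import *
W=np.load("W2.npy")
print("clamp",fit(np.load("m_clamp0.npy"),[M["clamp"][0],M["cap"][0]+[.008,0,0]],[.536,-.02,-.32],W))
# cap occlusion negligible: corners cross-check
c=np.array([[241,124],[398,128],[387,291],[243,287]])/2.2+[110,60]-.3
q=unproj("wrist",c,.03,W);print(q.round(4)[:,:2],q.mean(0).round(4))
e=[q[0]-q[3],q[1]-q[2],q[1]-q[0],q[2]-q[3]];print([(np.linalg.norm(v).round(4),np.arctan2(v[1],v[0]).round(3)) for v in e])
print("cap",fit(np.load("m_cap0.npy"),M["cap"],[.544,-.018,0],W))
E
```

```text
clamp (array([ 0.53331105, -0.01757358, -0.3258465 ]), np.float64(2756.6883771165826))
[[ 0.5123  0.0366]
 [ 0.5911  0.0109]
 [ 0.5628 -0.0754]
 [ 0.4844 -0.0494]] [ 0.5377 -0.0193  0.03  ]
[(np.float64(0.0905), np.float64(1.258)), (np.float64(0.0908), np.float64(1.254)), (np.float64(0.0829), np.float64(-0.316)), (np.float64(0.0826), np.float64(-0.32))]
cap (array([ 0.5433814 , -0.01614239,  0.04034405]), np.float64(29.283098550983272))
```

```bash
python3 - <<'E'
from h import *
go([0.546,-0.366,0.15],1.845)
E
```

```text
yaw 1.279 step rz -0.566 d [-0.3163  0.1111  0.1003] rows 6.0 4.0
```

```bash
python3 -m jog '0 0 -0.566 -0.316 0.111 0.1 1;0 0 -0.566 -0.316 0.111 0.1 1;0 0 -0.566 -0.316 0.111 0.1 1;0 0 -0.566 -0.316 0.111 0.1 1;0 0 -0.566 -0.316 0.111 0.1 1;0 0 -0.566 -0.316 0.111 0.1 1;0 0 -0.566 -0.316 0.111 0.1 1;0 0 -0.566 -0.316 0.111 0.1 1;0 0 -0.566 -0.316 0.111 0.1 1'
cat > kfit.py <<'E'
from fit import *
import sys
W=wfc("wrist");im=manip.camera("wrist");cv2.imwrite(sys.argv[1],im)
for r in manip.outline_of("wrist","keeper")[:3]:
    ys,xs=np.nonzero(r["mask"]);c=unproj("wrist",[[xs.mean(),ys.mean()]],.03,W)[0]
    print(round(r["confidence"],2),xs.mean().round(),ys.mean().round(),c.round(3))
    if abs(c[0]-.534)<.04 and abs(c[1]+.324)<.04:
        p,e=fit(r["mask"],M["keeper"],[c[0],c[1],.27],W);print("keeper",p.round(4),e)
        y=np.array([-np.sin(p[2]),np.cos(p[2])]);g=p[:2]-.048*y;print("grip",g);go([*g,.024],p[2]+np.pi/2)
E
python3 kfit.py pics/w3.png
```

```text
clock: 4.38
position: [0.547, -0.3634, 0.1507]
ee_rot: [0.602, 0.798, 0.0, 0.0]
ft_force: [0.4, -0.2, -0.2]
grip_width: 0.996
grasp_force: 0.0
0.73 84.0 190.0 [ 0.403 -0.403  0.03 ]
0.58 246.0 146.0 [ 0.531 -0.325  0.03 ]
keeper [ 0.5329 -0.3309  0.2668] 20.192207505802354
grip [ 0.54560213 -0.37718971]
yaw 1.848 step rz 0.011 d [-0.0126 -0.0049  0.1266] rows 3.0 1.0
```

View pics/w3.png

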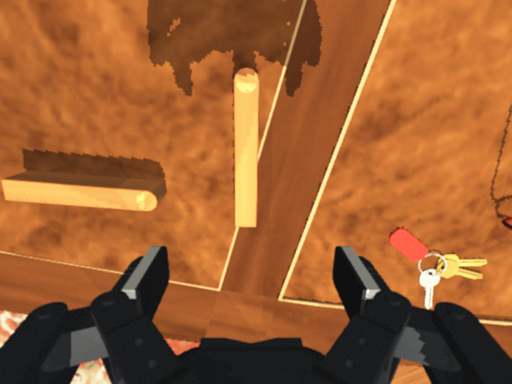

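The picture shows the slab with its nose at (246,70) and square end at (246,226), pointing away from the gripper as wanted. I'll go down and grip it.

```bash
python3 -m jog '0 0 0.011 -0.0126 -0.0049 0.03 1;0 0 0.011 -0.0126 -0.0049 0.07 1;0 0 0.011 -0.0126 -0.0049 0.11 1;0 0 0.011 -0.0126 -0.0049 0.127 1;0 0 0.011 -0.0126 -0.0049 0.127 1;0 0 0.011 -0.0126 -0.0049 0.127 0;0 0 0.011 -0.0126 -0.0049 0.127 0;0 0 0.011 -0.0126 -0.0049 0.127 0;0 0 0.011 -0.0126 -0.0049 0.127 0;0 0 0.011 -0.0126 -0.0049 0.127 0;0 0 0.011 -0.0126 -0.0049 0.127 0' 60
python3 - <<'E'
from h import *
# slot axis; keeper centre 48mm ahead of tcp. Pre-insert: nose 25 mm outside mouth
C=np.array([.5336,-.0178]);yw=-.319;X=np.array([np.cos(yw),np.sin(yw)]);Y=np.array([-X[1],X[0]])
for yn in(-.071,):
    p=C-.0175*X+(yn-.116)*Y;print(p);go([*p,.06],yw+np.pi/2)
E
```

```text
clock: 5.85
position: [0.5456, -0.3782, 0.0238]
ee_rot: [0.608, 0.794, 0.0, 0.001]
ft_force: [0.0, 0.9, 6.2]
grip_width: 0.224
grasp_force: 59.8
[ 0.45833647 -0.18987746]
yaw 1.836 step rz 0.584 d [ 0.2046 -0.0348 -0.0364] rows 4.0 4.0
```

```bash
python3 -m jog '0 0 0 0 0 -0.03 0;0 0 0.15 0.05 -0.009 -0.036 0;0 0 0.3 0.1 -0.018 -0.036 0;0 0 0.45 0.15 -0.026 -0.036 0;0 0 0.584 0.204 -0.035 -0.036 0;0 0 0.584 0.204 -0.035 -0.036 0;0 0 0.584 0.204 -0.035 -0.036 0'
cat > look.py <<'E'
from fit import *
import sys
T=pose();W=wfc("wrist");im=manip.camera("wrist");cv2.imwrite(sys.argv[1],im)
yw=-.319
for t,z in(("clamp",.03),("keeper",T[2,3]+.010)):
    for r in manip.outline_of("wrist",t)[:2]:
        ys,xs=np.nonzero(r["mask"]);q=unproj("wrist",np.c_[xs,ys],z,W)[:,:2]*1000;rc=cv2.minAreaRect(q.astype(np.float32))
        print(t,round(r["confidence"],2),xs.mean().round(),ys.mean().round(),np.round(rc[0],1),np.round(rc[1],1),round(rc[2],1))
        if t=="clamp":
            h=cv2.convexHull(q.astype(np.float32));print(" corners",cv2.boxPoints(rc).round(1).tolist())
print(T[:3,3].round(4),np.arctan2(T[1,0],T[0,0]).round(4))
E
python3 look.py pics/w4.png
```

```text
clock: 6.72
position: [0.458, -0.1906, 0.0592]
ee_rot: [0.81, 0.586, -0.0, 0.0]
ft_force: [0.8, 0.5, -1.0]
grip_width: 0.221
grasp_force: 59.0
keeper 0.62 251.0 147.0 [ 472.4 -145.8] [130.   20.1] 71.5
[ 0.458  -0.1906  0.0592] 1.2527
```

View pics/w4.png

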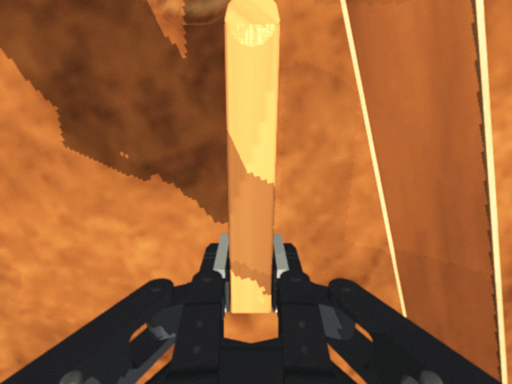

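The slab is held straight, its nose at the top (250,5) and square end at (250,313). It's centred in the fingers to within 0.3 mm. I'll lower it and start the insertion gently.

```bash
python3 -m jog '0 0 0 0 0 0.034 0;0 0 0 0 0 0.034 0;0 0 0 0.012 0 0.034 0;0 0 0 0.024 0 0.034 0;0 0 0 0.036 0 0.034 0;0 0 0 0.042 0 0.034 0;0 0 0 0.042 0 0.034 0'
python3 - <<'E'
from h import *
T=pose();o=manip.get_obs();print((T[:3,:3].T@o["ft_force"]).round(1),o["torque"].round(2))
W=wfc("wrist");im=manip.camera("wrist");cv2.imwrite("pics/w5.png",im)
for t in("clamp",):
    for r in manip.outline_of("wrist",t)[:2]:print(t,r["confidence"],r["bbox"])
E
```

```text
clock: 7.75
position: [0.4715, -0.1498, 0.0252]
ee_rot: [0.81, 0.586, 0.0, 0.0]
ft_force: [0.5, 0.4, -0.5]
grip_width: 0.223
grasp_force: 61.0
[0.5 0.3 0.5] [-0.03 -0.18 -0.07]
clamp 0.93 [198.9, 0.1, 428.7, 55.9]
```

View pics/w5.png

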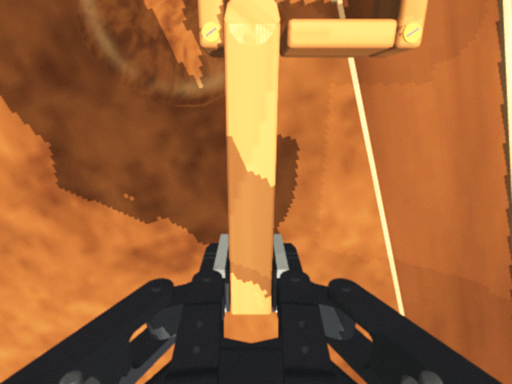

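The nose is in the gap: slab edges at columns 225 and 279, gap edges at 221 and 287, no contact force. I'll continue in.

```bash
python3 -m jog '0 0 0 0.008 0 0 0;0 0 0 0.016 0 0 0;0 0 0 0.024 0 0 0;0 0 0 0.032 0 0 0'; python3 -c "
from h import *
T=pose();print((T[:3,:3].T@manip.get_obs()['ft_force']).round(1))"
python3 -m jog '0 0 0 0.007 0 0 0;0 0 0 0.014 0 0 0;0 0 0 0.021 0 0 0;0 0 0 0.025 0 0 0'; python3 -c "
from h import *
T=pose();print((T[:3,:3].T@manip.get_obs()['ft_force']).round(1))"
```

```text
clock: 8.35
position: [0.4814, -0.1195, 0.0251]
ee_rot: [0.81, 0.586, 0.0, 0.0]
ft_force: [2.6, -2.1, -0.3]
grip_width: 0.225
grasp_force: 61.1
[-1.2  3.1  0.3]
clock: 8.85
position: [0.4893, -0.096, 0.0251]
ee_rot: [0.81, 0.586, 0.0, 0.0]
ft_force: [3.7, -3.9, -0.3]
grip_width: 0.224
grasp_force: 61.0
[-2.5  4.7  0.3]
```

```bash
python3 -m jog '0 0 0 0.003 0 0 0;0 0 0 0.006 0 0 0;0 0 0 0.006 0 0 0'; python3 -c "
from h import *
T=pose();print((T[:3,:3].T@manip.get_obs()['ft_force']).round(1))"
```

```text
clock: 9.22
position: [0.4912, -0.0903, 0.0251]
ee_rot: [0.81, 0.586, 0.0, 0.0]
ft_force: [4.9, -1.6, -1.2]
grip_width: 0.226
grasp_force: 61.0
[0.  5.1 1.2]
```

```bash
python3 -m jog '0 0 0 0.002 0 0 0;0 0 0 0.003 0 0.001 0;0 0 0 0.003 0 0.001 0'; python3 -c "
from h import *
T=pose();print((T[:3,:3].T@manip.get_obs()['ft_force']).round(1))"
```

```text
clock: 9.6
position: [0.4916, -0.0888, 0.0241]
ee_rot: [0.811, 0.585, -0.0, 0.0]
ft_force: [2.8, -6.3, 0.3]
grip_width: 0.226
grasp_force: 61.4
[-5.1  4.7 -0.3]
```

```bash
python3 -m jog '0 0 0 0.002 0 0 0;0 0 0 0.002 0 0 0'; python3 -c "
from h import *
T=pose();print((T[:3,:3].T@manip.get_obs()['ft_force']).round(1));C=np.array([.5336,-.0178]);print(T[:3,3],(T[:2,3]-C)@[.314,.949]+.116)"
```

```text
clock: 9.85
position: [0.4916, -0.0887, 0.024]
ee_rot: [0.811, 0.585, -0.001, 0.001]
ft_force: [-0.4, -12.6, 1.5]
grip_width: 0.224
grasp_force: 61.5
[-12.1   3.7  -1.5]
[ 0.49163388 -0.08874138  0.02404017] 0.03549926847597212
```

The nose is against the end wall: fitted y is 0.0355 and it takes 12 N without moving. I'll release, rise and look.

```bash
python3 -m jog '0 0 0 -0.002 0 0 0;0 0 0 -0.002 0 0 0.6;0 0 0 -0.002 0 0 0.6;0 0 0 -0.002 0 0 0.6;0 0 0 -0.002 0 0 0.6;0 0 0 -0.002 0 -0.05 0.8;0 0 0 -0.002 0 -0.1 1;0 0 0 0.03 0.02 -0.16 1;0 0 0 0.055 0.035 -0.18 1;0 0 0 0.055 0.035 -0.18 1;0 0 0 0.055 0.035 -0.18 1'
cat > capl.py <<'E'
from fit import *
import sys
W=wfc("wrist");im=manip.camera("wrist");cv2.imwrite(sys.argv[1],im)
for r in manip.outline_of("wrist","cap")[:1]:
    p,e=fit(r["mask"],M["cap"],[.544,-.018,0],W);print("cap",r["confidence"],r["bbox"],p[:2].round(4),e);go([*p[:2],.059])
E
python3 capl.py pics/w6.png
```

```text
clock: 11.22
position: [0.542, -0.045, 0.203]
ee_rot: [0.81, 0.586, -0.001, -0.0]
ft_force: [0.4, -0.4, 0.1]
grip_width: 0.997
grasp_force: 0.0
cap 0.92 [221.1, 132.8, 266.7, 182.8] [ 0.5435 -0.0168] 76.1090254166789
yaw 1.251 step rz 0 d [ 0.0279 -0.007   0.1437] rows 3.0 0.0
```

View pics/w6.png

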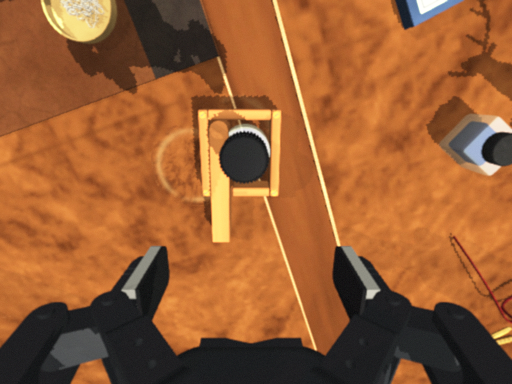

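The keeper is home: its nose is under the far wall at (220,130) and its tail at (221,240). The cap is centred at (245,158). I'll grasp the cap.

```bash
python3 -m jog '0 0 0 0.028 -0.007 0.04 1;0 0 0 0.028 -0.007 0.09 1;0 0 0 0.028 -0.007 0.13 1;0 0 0 0.028 -0.007 0.144 1;0 0 0 0.028 -0.007 0.144 1;0 0 0 0.028 -0.007 0.144 0;0 0 0 0.028 -0.007 0.144 0;0 0 0 0.028 -0.007 0.144 0;0 0 0 0.028 -0.007 0.144 0;0 0 0 0.028 -0.007 0.144 0' 60; python3 -c "
from h import *
T=pose();o=manip.get_obs();print((T[:3,:3].T@o['ft_force']).round(1),o['torque'].round(2),o['joint_pos'].round(2))"
```

```text
clock: 12.58
position: [0.5456, -0.0157, 0.0613]
ee_rot: [0.81, 0.586, 0.001, 0.001]
ft_force: [-3.0, 0.4, 6.6]
grip_width: 0.521
grasp_force: 59.9
[-0.5 -3.  -6.6] [-0.03  0.44 -0.03] [ 0.34  0.39 -0.46  1.85  0.21  0.95 -0.53]
```

```bash
python3 -m jog '0 0 -0.1 0 0 0 0;0 0 -0.2 0 0 0 0;0 0 -0.35 0 0 0 0;0 0 -0.5 0 0 0 0;0 0 -0.65 0 0 0 0;0 0 -0.65 0 0 0 0' 80; python3 -c "
from h import *
T=pose();o=manip.get_obs();print((T[:3,:3].T@o['ft_force']).round(1),o['torque'].round(2),o['joint_pos'].round(2))"
python3 -m jog '0 0 -0.15 0 0 0 0;0 0 -0.3 0 0 0 0;0 0 -0.45 0 0 0 0;0 0 -0.6 0 0 0 0;0 0 -0.65 0 0 0 0;0 0 -0.65 0 0 0 0'; python3 -c "
from h import *
T=pose();o=manip.get_obs();print((T[:3,:3].T@o['ft_force']).round(1),o['torque'].round(2),np.arctan2(T[1,0],T[0,0]))
W=wfc('wrist');im=manip.camera('wrist');cv2.imwrite('pics/w7.png',im)"
```

```text
clock: 13.32
position: [0.5458, -0.0153, 0.0617]
ee_rot: [0.58, 0.815, 0.001, 0.001]
ft_force: [-3.3, 1.5, 11.0]
grip_width: 0.516
grasp_force: 80.8
[  2.5  -2.6 -11.1] [0.28 0.8  0.17] [ 0.43  0.41 -0.58  1.84  0.27  0.96  0.08]
clock: 14.08
position: [0.5446, -0.0155, 0.0613]
ee_rot: [0.29, 0.957, -0.0, -0.0]
ft_force: [-8.7, 0.4, 14.2]
grip_width: 0.518
grasp_force: 81.0
[  7.5  -4.5 -14.2] [0.16 1.91 0.  ] 2.55264417083978
```

View pics/w7.png

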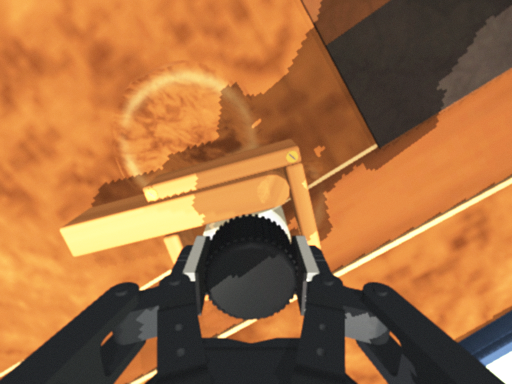

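The cap turned 1.3 rad with the keeper still home (nose at (280,188)). The z torque rose to 0.17 N m and dropped to 0, so it's free. I'll raise it gently and watch the force.

```bash
python3 -m jog '0 0 0 0 0 -0.002 0;0 0 0 0 0 -0.004 0;0 0 0 0 0 -0.004 0;0 0 0 0 0 -0.004 0'; python3 -c "
from h import *
T=pose();o=manip.get_obs();print((T[:3,:3].T@o['ft_force']).round(1),o['torque'].round(2))"
```

```text
clock: 14.62
position: [0.5447, -0.0159, 0.064]
ee_rot: [0.291, 0.957, -0.0, -0.0]
ft_force: [-4.0, -0.8, 1.3]
grip_width: 0.519
grasp_force: 81.5
[ 2.9 -2.9 -1.3] [-0.07  0.85  0.01]
```

```bash
python3 -m jog '0 0 0 0 0 -0.004 0;0 0 0 0 0 -0.008 0;0 0 0 0 0 -0.012 0;0 0 0 0 0 -0.016 0;0 0 0 0 0 -0.02 0;0 0 0 0 0 -0.021 0;0 0 0 0 0 -0.021 0;0 0 0 0 0 -0.021 0'; python3 -c "
from h import *
T=pose();o=manip.get_obs();print((T[:3,:3].T@o['ft_force']).round(1),o['torque'].round(2))
im=manip.camera('wrist');im2=manip.camera('scene')
cv2.imwrite('pics/w8.png',np.hstack([cv2.resize(im,(426,320)),cv2.resize(im2[140:220,200:290],(360,320),interpolation=cv2.INTER_CUBIC)]))"
```

```text
clock: 15.62
position: [0.5449, -0.0157, 0.0848]
ee_rot: [0.291, 0.957, -0.0, -0.0]
ft_force: [0.5, 0.0, -0.1]
grip_width: 0.518
grasp_force: 81.5
[-0.4  0.3  0.1] [0.01 0.06 0.04]
```

View pics/w8.png

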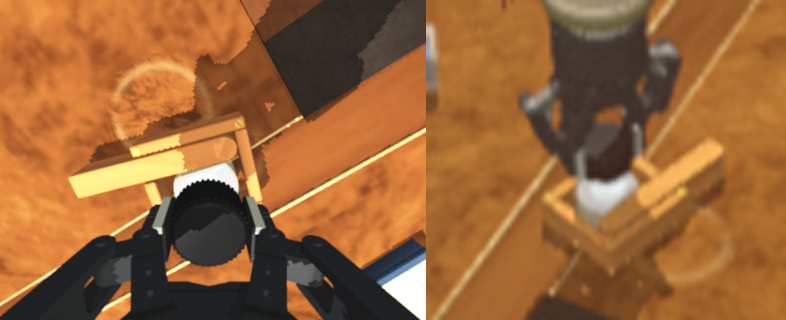

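The cap is held level about 14 mm above the mouth with no outside force. The bottle is standing in the clamp and the keeper is home, so I'm handing in.

```bash
python3 -c "
from workcell import manip
print(manip.hand_in())"
```

```text
the job is handed in; nothing more can be done
None
```

I handed the job in at about 16 s (limit 54 s): the keeper is home, the cap is unscrewed and held level about 14 mm above the mouth, and the bottle is still standing in the clamp; `hand_in` gave no pass or fail result.

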